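# Pack turned parts into a cantilever parts case

## Task

First clear the case's top tray by hanging the little white pail by its bail on the hook of the stand. Then swing the tray fully up and back, stand every red hub from the bench upright in a bore (one to a bore) and every brass block upright in a slot of the insert underneath, all the way down, and lastly lower the tray fully shut. Leave the pail hanging, never tip it over, and do not disturb the white tub and the jar.

Things in the scene. Friction and masses are not known exactly. Their poses are not given: they have to be found in the camera images.
- case: blue open parts case fixed to the bench, 170 (x) by 306 (y) by 74 tall, walls 5; origin at the centre of its underside; x points away from its front. Closed, the grey tray sits on its rim and hides the inside; nothing inside stands higher than 60. The row of three bores and two slots runs along its y, 10 in front of its centre
- tray_arms (a joint): angle of the arms carrying the tray, rad: 0 shut on the case, 2.18 fully up and back (stop). Arms 115 long; shut, they point to the case's front (-x), 25 degrees above level, and turn up and over towards +x. The tray stays level on an arc of radius 115, ending 204 further along the case's x and 9 higher. Stiff friction hinge: about 8 N on the handle moves it; it stays where left
- tray_handle (a point): middle of the black bar handle in the tray's centre: round bar 10 dia., 84 long along the case's y, 46 above the tray's inner floor and 18 above its rim. The tray is 168 (case x) by 304 (case y) by 32 tall; this point is 50 above the tray's underside (126 above the bench when shut)
- pail_bail (a point): top middle of the small white pail's bail. Pail 68 dia. at rim, 54 at foot, 50 tall, underside 125 below this point. Rigid bail of 6 wire, an upright loop in the pail's y-z plane: straight upright legs 48 apart over their outsides (36 between) run from 59 below this point to the level top bar; lower they spread to the rim, 75 below. z up, y across the loop. Starts in the tray, left of the handle
- hook_seat (a point): where the bail's top bar can hang: top of the level hook arm, midway along, 224 above the bench. Steel arm 8 dia. points to -x of this frame from an upright post (14 dia., 50 away at +x, no higher than this point); the open end, 45 to 53 away at -x, turns up, its tip 16 above this point. y is level across the arm. Fixed stand, foot plate 120 by 110
- bore0 (a point): one of three round bores in the wooden insert inside the case, under the tray: bore 41 dia., 14 deep, open to the case floor. This point is the bore's centre on the floor where the hub's underside stands; z up. The insert's top is 14 above this point
- bore1 (a point): one of three round bores in the wooden insert inside the case, under the tray: bore 41 dia., 14 deep, open to the case floor. This point is the bore's centre on the floor where the hub's underside stands; z up. The insert's top is 14 above this point
- bore2 (a point): one of three round bores in the wooden insert inside the case, under the tray: bore 41 dia., 14 deep, open to the case floor. This point is the bore's centre on the floor where the hub's underside stands; z up. The insert's top is 14 above this point
- slot0 (a point): one of two slots in the same insert, 22 (case x) by 45 (case y), 14 deep; this point is the slot's centre on the floor where the block's underside stands; z up, x and y as the case
- slot1 (a point): one of two slots in the same insert, 22 (case x) by 45 (case y), 14 deep; this point is the slot's centre on the floor where the block's underside stands; z up, x and y as the case
- hub0_center (a point): red anodised turned hub standing upright on a steel flange: whole height 54, foot flange 36 dia. and 6 thick, red body above it 24 dia.; this point is its centre, 27 above its underside; z is its upright axis. May be absent.
- hub1_center (a point): red anodised turned hub standing upright on a steel flange: whole height 54, foot flange 36 dia. and 6 thick, red body above it 24 dia.; this point is its centre, 27 above its underside; z is its upright axis. May be absent.
- hub2_center (a point): red anodised turned hub standing upright on a steel flange: whole height 54, foot flange 36 dia. and 6 thick, red body above it 24 dia.; this point is its centre, 27 above its underside; z is its upright axis. May be absent.
- block0_center (a point): upright brass block, 18 thick (its x) by 40 wide (its y) by 52 tall (z); this point is its centre, 26 above its underside. May be absent.
- block1_center (a point): upright brass block, 18 thick (its x) by 40 wide (its y) by 52 tall (z); this point is its centre, 26 above its underside. May be absent.
- tub: bystander: white plastic tub, 100 dia., 85 tall; origin under its centre
- jar: bystander: amber jar, 56 dia., 70 tall; origin under its centre

How it is judged:
On the way, in this order (a step that is already met when the one before it is completed fails the run):
1. the pail hangs by its bail on the hook (x of pail_bail in the frame of hook_seat between -0.047 and 0.047 m and y of pail_bail in the frame of hook_seat between -0.017 and 0.017 m and z of pail_bail in the frame of hook_seat between -0.01 and 0.011 m and angle between pail_bail's own z axis and vertical below 0.4 rad), for 0.3 s.
2. the tray is swung fully up and back (value of joint tray_arms above 1.95 rad), for 0.2 s.
3. every hub stands in a bore and every block in a slot, with the tray still up (angle between each of hub0_center, hub1_center, hub2_center, block0_center, block1_center's own z axis and vertical below 0.12 rad and ((horizontal distance between hub0_center and bore0 below 0.006 m and z of hub0_center in the frame of bore0 below 0.031 m) or (horizontal distance between hub0_center and bore1 below 0.006 m and z of hub0_center in the frame of bore1 below 0.031 m) or (horizontal distance between hub0_center and bore2 below 0.006 m and z of hub0_center in the frame of bore2 below 0.031 m)) and ((horizontal distance between hub1_center and bore0 below 0.006 m and z of hub1_center in the frame of bore0 below 0.031 m) or (horizontal distance between hub1_center and bore1 below 0.006 m and z of hub1_center in the frame of bore1 below 0.031 m) or (horizontal distance between hub1_center and bore2 below 0.006 m and z of hub1_center in the frame of bore2 below 0.031 m)) and ((horizontal distance between hub2_center and bore0 below 0.006 m and z of hub2_center in the frame of bore0 below 0.031 m) or (horizontal distance between hub2_center and bore1 below 0.006 m and z of hub2_center in the frame of bore1 below 0.031 m) or (horizontal distance between hub2_center and bore2 below 0.006 m and z of hub2_center in the frame of bore2 below 0.031 m)) and ((horizontal distance between block0_center and slot0 below 0.006 m and z of block0_center in the frame of slot0 below 0.03 m) or (horizontal distance between block0_center and slot1 below 0.006 m and z of block0_center in the frame of slot1 below 0.03 m)) and ((horizontal distance between block1_center and slot0 below 0.006 m and z of block1_center in the frame of slot0 below 0.03 m) or (horizontal distance between block1_center and slot1 below 0.006 m and z of block1_center in the frame of slot1 below 0.03 m)) and value of joint tray_arms above 1 rad), for 0.3 s.
4. the tray is lowered shut (value of joint tray_arms below 0.08 rad), for 0.2 s.
At the end, for the whole second after the job is handed in: Hubs upright (7 deg) in bores, blocks in slots, within 6 mm of centre and 4 mm of fully down; tray shut (arms below 0.08 rad); pail hanging by its bail bar on the hook arm (17 mm across it, between upturned end and post, within 0.4 rad of upright) (all of step 1 and angle between each of hub0_center, hub1_center, hub2_center, block0_center, block1_center's own z axis and vertical below 0.12 rad and ((horizontal distance between hub0_center and bore0 below 0.006 m and z of hub0_center in the frame of bore0 below 0.031 m) or (horizontal distance between hub0_center and bore1 below 0.006 m and z of hub0_center in the frame of bore1 below 0.031 m) or (horizontal distance between hub0_center and bore2 below 0.006 m and z of hub0_center in the frame of bore2 below 0.031 m)) and ((horizontal distance between hub1_center and bore0 below 0.006 m and z of hub1_center in the frame of bore0 below 0.031 m) or (horizontal distance between hub1_center and bore1 below 0.006 m and z of hub1_center in the frame of bore1 below 0.031 m) or (horizontal distance between hub1_center and bore2 below 0.006 m and z of hub1_center in the frame of bore2 below 0.031 m)) and ((horizontal distance between hub2_center and bore0 below 0.006 m and z of hub2_center in the frame of bore0 below 0.031 m) or (horizontal distance between hub2_center and bore1 below 0.006 m and z of hub2_center in the frame of bore1 below 0.031 m) or (horizontal distance between hub2_center and bore2 below 0.006 m and z of hub2_center in the frame of bore2 below 0.031 m)) and ((horizontal distance between block0_center and slot0 below 0.006 m and z of block0_center in the frame of slot0 below 0.03 m) or (horizontal distance between block0_center and slot1 below 0.006 m and z of block0_center in the frame of slot1 below 0.03 m)) and ((horizontal distance between block1_center and slot0 below 0.006 m and z of block1_center in the frame of slot0 below 0.03 m) or (horizontal distance between block1_center and slot1 below 0.006 m and z of block1_center in the frame of slot1 below 0.03 m)) and value of joint tray_arms below 0.08 rad); the robot touches nothing.
It fails at once if the pail is tipped over (past 57 degrees) (angle between pail_bail's own z axis and vertical above 1 rad).
It fails at once if the tub or the jar is pushed more than 3 cm (distance of any of tub, jar from where it was at the start of the episode above 0.03 m).
Of hub0, hub1, hub2, block0, block1 only 3 to 5 are there at a start; the rules pass over those that are not, and their reading is None.
At some moment in a run one of hub0, hub1, hub2 may be knocked a few centimetres aside while the robot is not near it.
It also fails if it takes over 210 s, if anything falls off the work surface, if the arm or the gripper's body presses on something with over 40 N, if the wrist force passes 120 N, or if a joint passes its speed limit or range.

## Robot

A 6-joint arm with a two-finger parallel gripper is mounted at the origin on the work surface. World frame = base frame: x ahead of the robot, y to its left, z up, the work surface at z = 0. Lengths are in m, angles in rad, forces in N, time in s.
With the tool pointing down it reaches from about 0.3 to 0.875 m from the base axis. Payload 6.4 kg.
Tool frame: the origin (TCP) lies between the finger pads; the fingertips stand 25 mm ahead of it and the grasp point (between the pads) lies 6 mm ahead of it; z points along the fingers, y is the line along which they close (so a half turn about z gives the same grasp; the last joint's range is limited). The gripper opens to 85 mm and grips with 20 to 120 N. Pads are 22 mm wide; open, the fingers measure 114 mm over their backs; the gripper's body (76 mm by 85 mm) begins 54 mm behind the grasp point. The pads swing forward as they close: fully open they stand 13 mm farther back than shut.
Start: joints at [-1.342, 0.181, 1.607, -0, 1.354, -0.206], TCP at [0.242, -0.522, 0.256] pointing down, gripper open.
Joint ranges: [-2.99, 2.99], [-0.89, 2.07], [0.3, 2.58], [-1.14, 4.28], [0, 2.63], [-3.12, 3.12]. Speed limits (rad/s): [2.57, 2.57, 3.01, 3.14, 3.14, 3.14].

## Interface

Orientations are given as a unit quaternion [w, x, y, z].
In Python, from bench import ctrl gives the robot as it stands.
- The arm moves only by the tool servo_tool, never from a script. Its argument "series" is text: rows parted by semicolons, each of 7 numbers parted by spaces: the gripper command: -1 is fully open, 1 is shut, values between are in proportion, then the shift along the tool's x, y, z in m, then the turn, a rotation vector about the tool's x, y, z in degrees. A call has 1 to 12 rows; each row is the pose to reach, as a shift and turn from the pose commanded when the call began, along the tool's axes at that moment; what a row does not reach only later rows make up. A row lasts 1/12 s, in which the tool goes at most 41.7 mm and 7.16 degrees, less where a joint would pass 70% of its speed; a pose out of reach is approached as far as the arm can. A call with a gripper value outside its range is refused whole. The fingers move at their own pace and stop on an object; the grip force is fixed at half the most. Time passes only in rows, so rows that repeat a pose let the fingers close. It gives the time, the measured TCP pose, the force, the opening and the grip force at its end, in the units of the state.
- ctrl.get_obs(): the state, without advancing time (a new reading comes with each control period).
- ctrl.camera(name): name is "side" or "top"; returns a dict with "img" (420x560x3 uint8, red, green, blue), "z_map" (420x560 float32, m along the optical axis (not along the pixel's ray), 0 where there is no reading), "fovy" (degrees; the focal length in pixels is half the picture's height over the tangent of half this angle, whatever the lens; pixels are square), "cx", "cy" (the principal point, pixels), "extrinsics" (4x4, takes a point from camera to world coordinates). Camera axes: x right, y down, z forward; pixel columns grow to the right and rows downward; lengths in m; the calibration is good to about 2 mm. A picture is of the moment at which its call begins.
- ctrl.hand_in(): hands the job in; it is judged then, once.
The state is a dict: "time_s": time; "q": joint angles; "dq": joint speeds; "joint_efforts": joint torques, N m; "eef_pos": TCP position; "eef_rot": TCP orientation; "wrist_force": force on the tool from outside, world axes, zero at the start; "torque": the same for the moment, N m; "opening": opening from 0.0 (shut) to 1.0 (fully open); "grasp_force": force on a finger pad.
Only numpy, scipy, OpenCV 4.12 (cv2) and the standard library are available. Lean on these libraries where they do the work, as an engineer would, in place of code of your own. Each camera call takes 0.05 s, during which the arm holds its last target. There are 200 camera calls.

## Working session

There is one attempt and no reset: what is moved stays moved. The work goes in short steps, Python scripts to look and compute and a tool call to move; the robot and the scene stay as the last step left them, time stands still between calls to the robot, and variables do not carry over. Pictures are saved under pics/ and viewed, at most 14 in all, crops included, and the job is handed in when it is done.

Besides the shell and the picture viewer there is one more tool, called after ">>>" as name(argument=value, ...), one argument or row to a line, values as JSON. servo_tool: Moves the arm, as the interface text tells. Its arguments: {"type":"object","properties":{"series":{"type":"string"}},"required":["series"]}

```bash
mkdir -p pics; ls; cat > h.py <<'E'
import numpy as np, cv2
from bench import ctrl
from scipy.spatial.transform import Rotation as R
def cam(n,save=None):
    c=ctrl.camera(n); 
    if save: cv2.imwrite('pics/'+save,c['img'][:,:,::-1])
    c['f']=c['img'].shape[0]/2/np.tan(np.radians(c['fovy'])/2); return c
def cloud(c):
    z=c['z_map']; v,u=np.mgrid[:z.shape[0],:z.shape[1]]
    P=np.stack([(u-c['cx'])/c['f']*z,(v-c['cy'])/c['f']*z,z,np.ones_like(z)],-1)@c['extrinsics'].T
    P=P[...,:3].copy(); P[z==0]=np.nan; return P
def ray(c,u,v,h):
    T=c['extrinsics']; d=T[:3,:3]@np.array([(u-c['cx'])/c['f'],(v-c['cy'])/c['f'],1]); o=T[:3,3]
    return o+d*(h-o[2])/d[2]
def rot():
    q=ctrl.get_obs()['eef_rot']; return R.from_quat([q[1],q[2],q[3],q[0]])
def to(p,yaw=None):
    "shift in tool axes (mm) and world tool yaw to reach TCP p"
    o=ctrl.get_obs(); r=rot(); print('shift mm',np.round(r.inv().apply(np.array(p)-o['eef_pos'])*1000,1))
E
python3 - <<'E'
from h import *
for n in('top','side'):
    c=cam(n,n+'0.png'); print(n,c['fovy'],c['cx'],c['cy'],np.round(c['extrinsics'],3).tolist(),(c['z_map']==0).mean())
o=ctrl.get_obs(); print(o); print(rot().as_matrix().round(3))
E
```

```text
pics
top 44.717587620113115 278.7444332591619 212.48327222161427 [[-0.015, -0.988, 0.152, 0.367], [-1.0, 0.015, 0.003, 0.03], [-0.006, -0.152, -0.988, 1.366], [0.0, 0.0, 0.0, 1.0]] 0.0039115646258503405
side 42.59803350806338 281.5862487397181 208.70862151039896 [[0.927, -0.211, 0.31, 0.091], [-0.375, -0.496, 0.783, -1.172], [-0.011, -0.842, -0.539, 0.986], [0.0, 0.0, 0.0, 1.0]] 0.003958333333333334
{'time_s': 0.1, 'q': array([-1.34229146e+00,  1.81473001e-01,  1.60789277e+00,  2.68040596e-05,
        1.35380072e+00, -2.06301539e-01]), 'dq': array([ 0.00174471, -0.00011597, -0.00349867, -0.00048806,  0.00033803,
       -0.00105016]), 'joint_efforts': array([ 1.61620446e-04, -4.45876336e+01, -3.52236879e+01, -3.61255225e-04,
        4.20495504e-03, -2.41981394e-05]), 'eef_pos': array([ 0.24212826, -0.52103982,  0.25547806]), 'eef_rot': array([-7.87016830e-04,  9.76461178e-01,  2.15691790e-01,  4.34870934e-06]), 'wrist_force': array([-0.35127178,  0.36713695,  0.38648417]), 'torque': array([0.01667303, 0.03492981, 0.00506786]), 'grasp_force': 0.0, 'opening': 0.9997558755726748}
[[ 0.907  0.421 -0.   ]
 [ 0.421 -0.907  0.002]
 [ 0.    -0.002 -1.   ]]
```

View pics/top0.png

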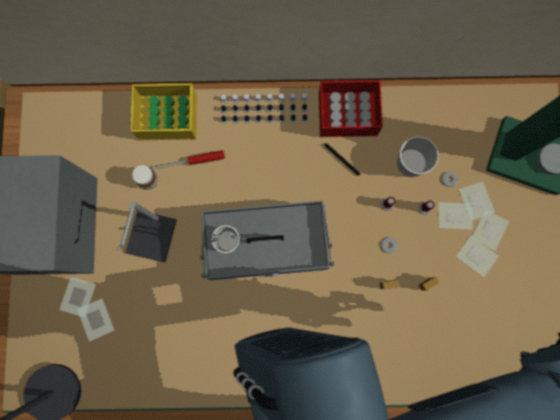

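View pics/side0.png

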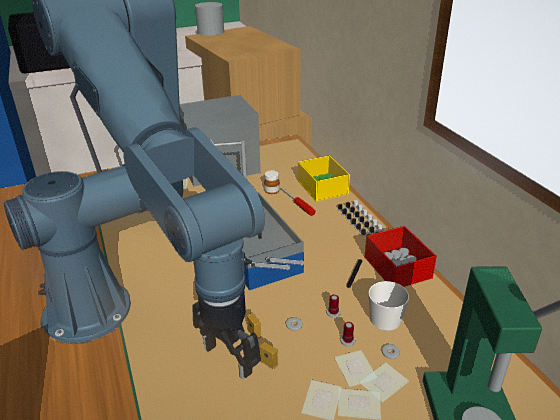

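The top view shows the case at (266,240), the pail at (226,239) in its tray, and the stand at (145,235). The hubs are at (390,203) and (428,206), the blocks at (390,284) and (430,284), the jar at (144,176) and the tub at (418,155). Next I measure these from the depth map.

```bash
python3 - <<'E'
from h import *
c=cam('top'); P=cloud(c); im=c['img']
cv2.imwrite('pics/crop0.png',cv2.resize(im[150:300,100:350,::-1],None,fx=3.2,fy=3.2,interpolation=cv2.INTER_CUBIC)+40)
hsv=cv2.cvtColor(im,cv2.COLOR_RGB2HSV)
np.save('hsv.npy',hsv); np.savez('top0.npz',P=P,im=im)
# tray
def st(m,n):
    q=P[m]; print(n,m.sum(),q.mean(0).round(4),q.min(0).round(3),q.max(0).round(3))
v,u=np.mgrid[:420,:560]
win=lambda a,b,e,d:(u>=a)&(u<b)&(v>=e)&(v<d)
rim=win(195,340,195,285)&(P[...,2]>.100)&(P[...,2]<.112)
r=cv2.minAreaRect(P[rim][:,:2].astype(np.float32)); print('rim',r,rim.sum())
for nm,w in (('hubA',win(378,405,190,215)),('hubB',win(415,440,195,220)),('blkA',win(376,402,270,296)),('blkB',win(415,445,270,296))):
    m=w&(P[...,2]>.035)&(P[...,2]<.07); st(m,nm); r=cv2.minAreaRect(P[m][:,:2].astype(np.float32)); print(r)
hd=win(240,290,225,250)&(P[...,2]>.115)&(P[...,2]<.135); st(hd,'handle')
r=cv2.minAreaRect(P[hd][:,:2].astype(np.float32)); print(r)
pb=win(200,250,205,260)&(P[...,2]>.17); st(pb,'bail'); print(np.c_[u[pb],v[pb],(P[pb]*1000).round()][:60].tolist())
pr=win(200,250,215,260)&(P[...,2]>.12)&(P[...,2]<.14); st(pr,'rim'); print(cv2.minEnclosingCircle(P[pr][:,:2].astype(np.float32)))
hk=win(100,190,190,270)&(P[...,2]>.19)&(P[...,2]<.25); st(hk,'hook'); print(cv2.minAreaRect(P[hk][:,:2].astype(np.float32)))
ft=win(100,190,190,270)&(P[...,2]>.006)&(P[...,2]<.03); st(ft,'foot'); print(cv2.minAreaRect(P[ft][:,:2].astype(np.float32)))
E
```

```text
rim ((0.49486151337623596, 0.07085655629634857), (0.1686563491821289, 0.32623574137687683), 4.178208351135254) 711
hubA 79 [ 0.5934 -0.2546  0.0539] [ 0.582 -0.266  0.036] [ 0.605 -0.245  0.062]
((0.5939671397209167, -0.2552908957004547), (0.023068873211741447, 0.021416671574115753), 0.7338690161705017)
hubB 86 [ 0.5824 -0.3555  0.0538] [ 0.571 -0.369  0.036] [ 0.595 -0.345  0.062]
((0.5829017758369446, -0.3567821681499481), (0.02222834900021553, 0.022658241912722588), 23.4656982421875)
blkA 121 [ 0.3799 -0.2452  0.0529] [ 0.37  -0.267  0.035] [ 0.39  -0.226  0.059]
((0.38009703159332275, -0.2461608201265335), (0.017701005563139915, 0.03960173949599266), 8.404501914978027)
blkB 136 [ 0.3804 -0.3462  0.0527] [ 0.364 -0.368  0.036] [ 0.397 -0.327  0.063]
((0.3805079162120819, -0.3480062484741211), (0.018339628353714943, 0.0403253473341465), 29.0170955657959)
handle 140 [0.4944 0.0705 0.1308] [0.487 0.025 0.118] [0.502 0.117 0.135]
((0.49451494216918945, 0.07105839252471924), (0.010100792162120342, 0.0930791050195694), 4.276357173919678)
bail 65 [0.4938 0.1658 0.2052] [0.488 0.142 0.17 
[... 2035 characters left out ...]
 490.0, 179.0, 213.0], [216.0, 237.0, 490.0, 177.0, 210.0], [217.0, 237.0, 490.0, 175.0, 210.0], [218.0, 237.0, 491.0, 174.0, 205.0], [212.0, 238.0, 488.0, 187.0, 209.0], [213.0, 238.0, 489.0, 186.0, 200.0]]
rim 172 [0.4973 0.1619 0.1301] [0.461 0.107 0.12 ] [0.528 0.2   0.139]
((0.4919275939464569, 0.15376700460910797), 0.04658855125308037)
hook 221 [0.5243 0.375  0.2239] [0.464 0.359 0.19 ] [0.572 0.393 0.245]
((0.5175350904464722, 0.3760569393634796), (0.013719284906983376, 0.11215033382177353), 76.9640884399414)
foot 2312 [0.5206 0.3818 0.0122] [0.428 0.275 0.006] [0.645 0.519 0.028]
((0.5364348888397217, 0.3968003988265991), (0.24685971438884735, 0.21390901505947113), 89.25203704833984)
```

View pics/crop0.png

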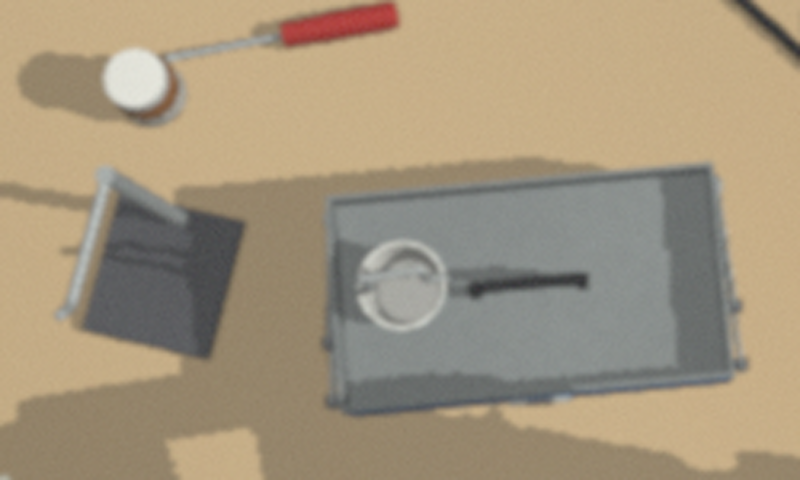

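```bash
cat >> h.py <<'E'
def go(p,tx):
    "TCP target p (m), heading of tool x (deg), tool down -> shift mm, rotvec deg, in current tool axes"
    o=ctrl.get_obs(); r=rot(); a=np.radians(tx)
    t=R.from_matrix(np.array([[np.cos(a),np.sin(a),0],[np.sin(a),-np.cos(a),0],[0,0,-1]]).T@np.eye(3)) if 0 else R.from_matrix(np.stack([[np.cos(a),np.sin(a),0],[np.sin(a),-np.cos(a),0],[0,0,-1]],1))
    print('shift',np.round(r.inv().apply(np.array(p)-o['eef_pos'])*1000,1),'turn',np.round((r.inv()*t).as_rotvec(degrees=True),2))
E
python3 - <<'E'
from h import *
c=cam('side'); im=c['img']; P=cloud(c)
cv2.imwrite('pics/crop1.png',cv2.resize(im[180:320,200:360,::-1],None,fx=4,fy=4,interpolation=cv2.INTER_CUBIC)+20)
a=np.radians(9.5); b=np.array([.4945,.166,0]); y=np.array([-np.sin(a),np.cos(a),0])
go(b-y*.020+[0,0,.30],99.5)
E
```

```text
shift [ 513.  -497.7  -43.7] turn [-4.000e-02 -5.000e-02 -7.459e+01]
```

View pics/crop1.png

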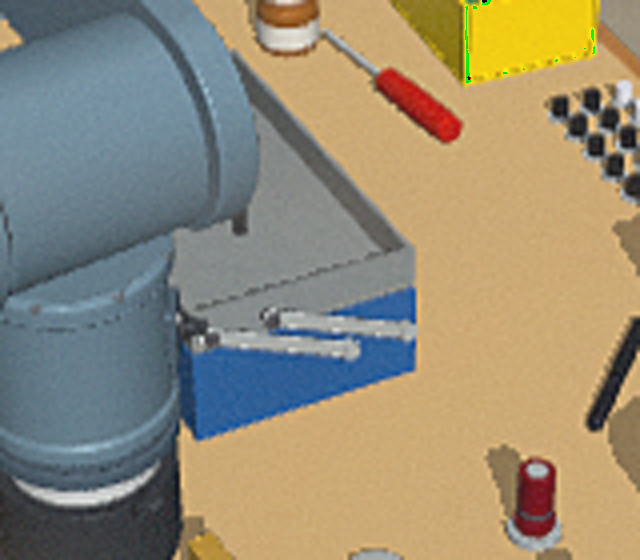

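The crop shows the lid arms with their raised black ends on the robot side at (270,318) and (205,338), and the pivots lower on the far side. The tray therefore swings towards world +x. I go to the pail now.

>>> servo_tool(
  series="-1 0 0 -0.045 0 0 0;-1 0.04 -0.04 -0.045 0 0 -7;-1 0.07 -0.068 -0.045 0 0 -14;-1 0.1 -0.097 -0.045 0 0 -21;-1 0.13 -0.126 -0.045 0 0 -28;-1 0.16 -0.155 -0.045 0 0 -35;-1 0.19 -0.184 -0.045 0 0 -42;-1 0.22 -0.213 -0.045 0 0 -49;-1 0.25 -0.242 -0.045 0 0 -56;-1 0.28 -0.272 -0.045 0 0 -63;-1 0.31 -0.3 -0.045 0 0 -70;-1 0.34 -0.33 -0.045 0 0 -74.6",
)

```text
time_s: 1.2
eef_pos: [0.4063, -0.0916, 0.3015]
eef_rot: [0.0, 0.644, 0.765, 0.0]
wrist_force: [1.6, 0.4, 0.5]
opening: 0.998
grasp_force: 0.0
```

```bash
python3 - <<'E'
from h import *
a=np.radians(9.5); b=np.array([.4945,.166,0]); y=np.array([-np.sin(a),np.cos(a),0])
go(b-y*.020+[0,0,.30],99.5)
E
```

```text
shift [218.7 130.8   1.5] turn [0.04 0.03 0.34]
```

>>> servo_tool(
  series="-1 0.035 0.02 0 0 0 0;-1 0.07 0.04 0 0 0 0;-1 0.105 0.062 0 0 0 0;-1 0.14 0.083 0 0 0 0;-1 0.17 0.1 0 0 0 0;-1 0.19 0.115 0 0 0 0;-1 0.20 0.12 0 0 0 0;-1 0.20 0.12 0 0 0 0;-1 0.20 0.12 0 0 0 0",
)

```text
time_s: 1.95
eef_pos: [0.4911, 0.1233, 0.3009]
eef_rot: [-0.0, 0.646, 0.764, -0.001]
wrist_force: [0.6, 0.2, -0.8]
opening: 1.001
grasp_force: 0.0
```

```bash
python3 - <<'E'
from h import *
a=np.radians(9.5); b=np.array([.4945,.166,0]); y=np.array([-np.sin(a),np.cos(a),0])
go(b-y*.020+[0,0,.208],99.5)
c=cam('side','s1.png')
cv2.imwrite('pics/crop2.png',cv2.resize(c['img'][60:300,150:400,::-1],None,fx=2.4,fy=2.4,interpolation=cv2.INTER_CUBIC))
E
```

```text
shift [21.5 10.6 92.9] turn [-0.07  0.02  0.08]
```

View pics/crop2.png

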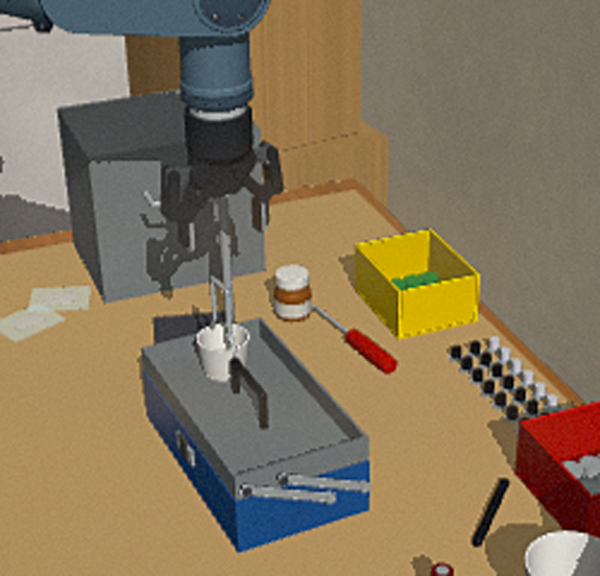

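The view shows the gripper over the pail with its bail between the open fingers, at about (222,300). I descend and grip.

>>> servo_tool(
  series="-1 0.0215 0.0106 0.02 0 0 0;-1 0.0215 0.0106 0.05 0 0 0;-1 0.0215 0.0106 0.075 0 0 0;-1 0.0215 0.0106 0.092 0 0 0;-1 0.0215 0.0106 0.092 0 0 0;-1 0.0215 0.0106 0.092 0 0 0;0 0.0215 0.0106 0.092 0 0 0;1 0.0215 0.0106 0.092 0 0 0;1 0.0215 0.0106 0.092 0 0 0;1 0.0215 0.0106 0.092 0 0 0;1 0.0215 0.0106 0.092 0 0 0;1 0.0215 0.0106 0.092 0 0 0",
)

```text
time_s: 3.0
eef_pos: [0.4985, 0.1465, 0.2097]
eef_rot: [0.0, 0.646, 0.763, 0.0]
wrist_force: [0.0, -0.3, 0.2]
opening: 0.142
grasp_force: 0.0
```

>>> servo_tool(
  series="1 0 0 0 0 0 0;1 0 0 0 0 0 0;1 0 0 0 0 0 0;1 0 0 -0.005 0 0 0;1 0 0 -0.02 0 0 0;1 0 0 -0.04 0 0 0;1 0 0 -0.06 0 0 0;1 0 0 -0.08 0 0 0;1 0 0 -0.09 0 0 0;1 0 0 -0.09 0 0 0;1 0 0 -0.09 0 0 0",
)

```text
time_s: 3.92
eef_pos: [0.4983, 0.1465, 0.2992]
eef_rot: [0.0, 0.646, 0.763, 0.0]
wrist_force: [0.3, -0.5, -1.4]
opening: 0.043
grasp_force: 58.6
```

```bash
python3 - <<'E'
from h import *
o=ctrl.get_obs(); print(o['opening'],o['grasp_force'])
c=cam('side'); d=c['img'][60:300,150:400,::-1]
t=cam('top');P=cloud(t)
cv2.imwrite('pics/crop3.png',np.hstack([cv2.resize(d,(400,400)),cv2.resize(t['img'][150:290,90:290,::-1],(400,400))]))
v,u=np.mgrid[:420,:560]; hk=(u>100)&(u<190)&(v>190)&(v<270)&(P[...,2]>.19)&(P[...,2]<.25)
r=cv2.minAreaRect(P[hk][:,:2].astype(np.float32)); print(r)
q=P[hk]; s=q[(q[:,0]>.49)&(q[:,0]<.55)&(q[:,2]>.215)]; print(np.polyfit(s[:,0]-.5167,s[:,1],1), s.mean(0), q[:,0].min(),q[:,0].max())
a=np.radians(-13); y=np.array([-np.sin(a),np.cos(a),0]);x=np.array([np.cos(a),np.sin(a),0])
seat=np.array([.5155,.3765,0])
print('pre');go(seat-y*.024-x*.10+[0,0,.275],77)
print('over');go(seat-y*.024+[0,0,.275],77)
E
```

```text
0.043237256451600446 58.56623858213425
((0.5176137089729309, 0.3759220838546753), (0.013860387727618217, 0.11234306544065475), 77.08110046386719)
[-0.24004289  0.37751511] [0.52041582 0.37662316 0.22442969] 0.46389474478963266 0.5722668731693049
pre
shift [240.1 -45.8  22.9] turn [-1.500e-01  1.000e-02  2.251e+01]
over
shift [201.8  46.6  22.7] turn [-1.500e-01  1.000e-02  2.251e+01]
```

View pics/crop3.png

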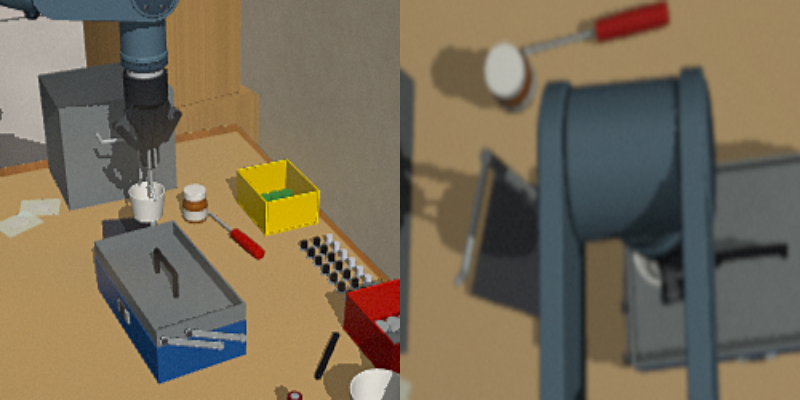

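The pail has left the tray and hangs in the gripper, at about (145,200) in the side half. The hook arm is clear at left in the top half, at about (475,220). I bring the pail in front of the hook's open end.

>>> servo_tool(
  series="1 0.01 -0.02 0.01 0 0 2;1 0.03 -0.04 0.02 0 0 4;1 0.055 -0.055 0.03 0 0 7;1 0.085 -0.06 0.036 0 0 10;1 0.115 -0.06 0.036 0 0 13;1 0.145 -0.06 0.036 0 0 16;1 0.175 -0.06 0.036 0 0 19;1 0.2 -0.06 0.036 0 0 22.5;1 0.225 -0.055 0.036 0 0 22.5;1 0.24 -0.046 0.036 0 0 22.5;1 0.24 -0.046 0.036 0 0 22.5;1 0.24 -0.046 0.036 0 0 22.5",
)

```text
time_s: 5.02
eef_pos: [0.4125, 0.3756, 0.2614]
eef_rot: [-0.0, 0.782, 0.623, -0.002]
wrist_force: [0.3, 0.2, -1.7]
opening: 0.043
grasp_force: 58.6
```

```bash
python3 - <<'E'
from h import *
a=np.radians(-13); y=np.array([-np.sin(a),np.cos(a),0])
seat=np.array([.5155,.3773,0])
print('over');go(seat-y*.024+[0,0,.263],77)
c=cam('side'); d=c['img'][60:200,170:330,::-1]
t=cam('top')
cv2.imwrite('pics/crop4.png',np.hstack([cv2.resize(d,(400,400)),cv2.resize(t['img'][170:290,90:210,::-1],(400,400))]))
E
```

```text
over
shift [  0.6 100.   -1.8] turn [-0.13  0.14  0.1 ]
```

View pics/crop4.png

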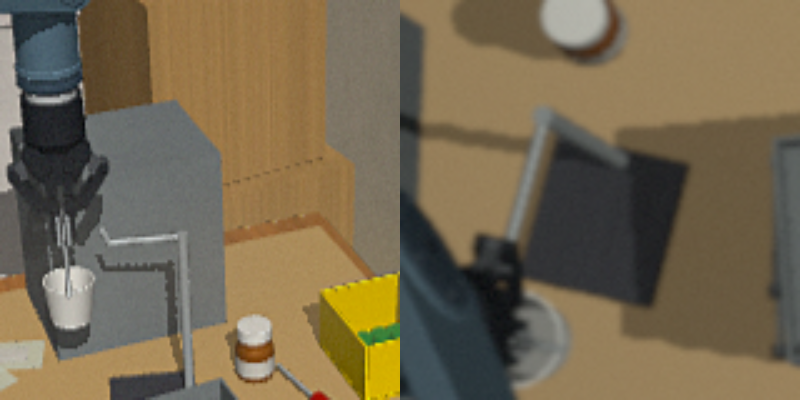

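The pail is held in front of the hook's open end, in line with it: pail at (65,290) and hook tip at (100,230) in the side half. I slide it in.

>>> servo_tool(
  series="1 0 0.015 -0.002 0 0 0;1 0 0.03 -0.002 0 0 0;1 0 0.045 -0.002 0 0 0;1 0 0.06 -0.002 0 0 0;1 0 0.075 -0.002 0 0 0;1 0 0.09 -0.002 0 0 0;1 0 0.1 -0.002 0 0 0;1 0 0.1 -0.002 0 0 0;1 0 0.1 -0.002 0 0 0",
)

```text
time_s: 5.87
eef_pos: [0.5114, 0.3525, 0.2649]
eef_rot: [-0.0, 0.783, 0.622, -0.0]
wrist_force: [-1.1, -0.1, -1.0]
opening: 0.045
grasp_force: 58.7
```

```bash
python3 - <<'E'
from h import *
c=cam('side'); d=c['img'][60:200,170:330,::-1]
t=cam('top')
cv2.imwrite('pics/crop5.png',np.hstack([cv2.resize(d,(400,400)),cv2.resize(t['img'][170:290,90:210,::-1],(400,400))]))
E
```

```text
(no output)
```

View pics/crop5.png

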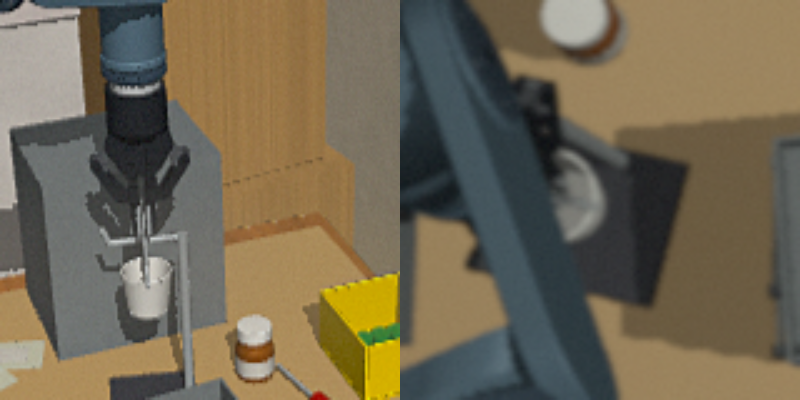

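The bail is now threaded on the hook arm, which passes between the bar and the pail at (145,235). I lower it.

>>> servo_tool(
  series="1 0 0 0.008 0 0 0;1 0 0 0.016 0 0 0;1 0 0 0.023 0 0 0;1 0 0 0.028 0 0 0;1 0 0 0.03 0 0 0;1 0 0 0.032 0 0 0;1 0 0 0.032 0 0 0;1 0 0 0.032 0 0 0",
)

```text
time_s: 6.63
eef_pos: [0.5108, 0.3531, 0.2334]
eef_rot: [0.0, 0.783, 0.623, 0.0]
wrist_force: [0.2, 0.2, -1.0]
opening: 0.046
grasp_force: 58.7
```

>>> servo_tool(
  series="1 0 0 0.001 0 0 0;1 0 0 0.002 0 0 0;1 0 0 0.003 0 0 0;1 0 0 0.003 0 0 0;1 0 0 0.003 0 0 0",
)

```text
time_s: 7.05
eef_pos: [0.511, 0.3532, 0.2309]
eef_rot: [0.0, 0.783, 0.623, 0.001]
wrist_force: [0.1, -0.5, 2.0]
opening: 0.041
grasp_force: 59.1
```

Contact at the arm: the force went from -1 to +2 N. I open the fingers part way and leave upwards.

>>> servo_tool(
  series="0.7 0 0 0 0 0 0;0.5 0 0 0 0 0 0;0.3 0 0 0 0 0 0;0.3 0 0 0 0 0 0;0.3 0 0 0 0 0 0;0.3 0 0 -0.01 0 0 0;0.3 0 0 -0.025 0 0 0;0.3 0 0 -0.05 0 0 0;0.3 0 0 -0.08 0 0 0;0.3 -0.03 0 -0.1 0 0 0;0.3 -0.07 0 -0.1 0 0 0;0.3 -0.1 0 -0.1 0 0 0",
)

```text
time_s: 8.05
eef_pos: [0.4885, 0.2545, 0.3331]
eef_rot: [0.001, 0.782, 0.623, 0.002]
wrist_force: [0.1, -0.3, -0.6]
opening: 0.349
grasp_force: 0.0
```

```bash
python3 - <<'E'
from h import *
c=cam('side'); d=c['img'][60:200,170:330,::-1]
cv2.imwrite('pics/crop6.png',cv2.resize(d,(480,420)))
print('handle pre'); go([.4945,.0705,.20],4.2+90)
E
```

```text
handle pre
shift [-173.5   47.3  132.6] turn [  0.1    0.16 -17.26]
```

View pics/crop6.png

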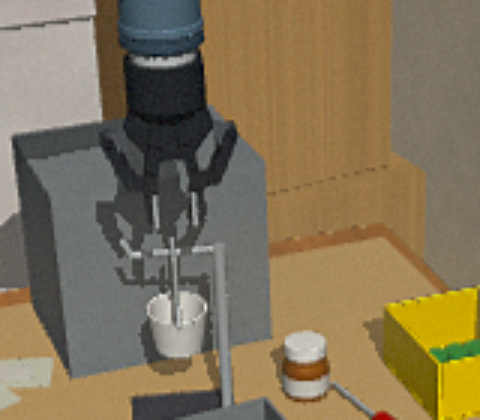

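The pail hangs free on the hook, with the bar on the arm at (172,248). Next is the tray handle.

>>> servo_tool(
  series="0 -0.035 0.01 0.01 0 0 -6;-0.3 -0.07 0.02 0.03 0 0 -12;-0.5 -0.105 0.03 0.05 0 0 -17.2;-0.5 -0.14 0.04 0.075 0 0 -17.2;-0.5 -0.165 0.047 0.1 0 0 -17.2;-0.5 -0.1735 0.0473 0.12 0 0 -17.2;-0.5 -0.1735 0.0473 0.1326 0 0 -17.2;-0.5 -0.1735 0.0473 0.1326 0 0 -17.2;-0.5 -0.1735 0.0473 0.1326 0 0 -17.2",
)

```text
time_s: 8.85
eef_pos: [0.4953, 0.0759, 0.198]
eef_rot: [-0.0, 0.681, 0.732, -0.0]
wrist_force: [-0.6, 0.3, 0.9]
opening: 0.748
grasp_force: 0.0
```

```bash
python3 - <<'E'
from h import *
go([.4945,.0705,.131],94.2)
a=np.radians(25)
for t in np.linspace(0,2.18,21): print(round(t,2),round(115*(np.cos(a)-np.cos(a+t))),round(-115*(np.sin(a+t)-np.sin(a))))
E
```

```text
shift [-5.3 -1.2 67. ] turn [-0.04 -0.01 -0.02]
0.0 0 0
0.11 6 -11
0.22 13 -21
0.33 21 -31
0.44 30 -39
0.55 40 -47
0.65 51 -53
0.76 62 -59
0.87 74 -62
0.98 87 -65
1.09 99 -66
1.2 112 -66
1.31 124 -65
1.42 136 -62
1.53 148 -58
1.64 159 -52
1.74 170 -46
1.85 180 -38
1.96 189 -29
2.07 197 -20
2.18 204 -9
```

>>> servo_tool(
  series="-0.5 -0.005 -0.001 0.03 0 0 0;-0.5 -0.005 -0.001 0.055 0 0 0;-0.5 -0.005 -0.001 0.067 0 0 0;-0.5 -0.005 -0.001 0.067 0 0 0;0.2 -0.005 -0.001 0.067 0 0 0;1 -0.005 -0.001 0.067 0 0 0;1 -0.005 -0.001 0.067 0 0 0;1 -0.005 -0.001 0.067 0 0 0;1 -0.005 -0.001 0.067 0 0 0;1 -0.005 -0.001 0.067 0 0 0;1 -0.005 -0.001 0.067 0 0 0",
)

```text
time_s: 9.77
eef_pos: [0.4943, 0.0709, 0.132]
eef_rot: [-0.0, 0.68, 0.733, -0.001]
wrist_force: [-6.6, -0.0, 10.5]
opening: 0.09
grasp_force: 58.6
```

>>> servo_tool(
  series="1 0 0 0 0 0 0;1 0 0.003 -0.006 0 0 0;1 0 0.006 -0.011 0 0 0;1 0 0.013 -0.021 0 0 0;1 0 0.021 -0.031 0 0 0;1 0 0.03 -0.039 0 0 0;1 0 0.04 -0.047 0 0 0;1 0 0.051 -0.053 0 0 0;1 0 0.062 -0.059 0 0 0;1 0 0.074 -0.062 0 0 0;1 0 0.087 -0.065 0 0 0;1 0 0.099 -0.066 0 0 0",
)

```text
time_s: 10.77
eef_pos: [0.5939, 0.0783, 0.1985]
eef_rot: [-0.0, 0.681, 0.733, -0.0]
wrist_force: [-5.8, -0.7, 3.1]
opening: 0.094
grasp_force: 59.6
```

>>> servo_tool(
  series="1 0 0.013 0 0 0 0;1 0 0.025 0.001 0 0 0;1 0 0.037 0.004 0 0 0;1 0 0.049 0.008 0 0 0;1 0 0.06 0.014 0 0 0;1 0 0.071 0.02 0 0 0;1 0 0.081 0.028 0 0 0;1 0 0.09 0.037 0 0 0;1 0 0.098 0.046 0 0 0;1 0 0.104 0.055 0 0 0;1 0 0.105 0.057 0 0 0;1 0 0.105 0.057 0 0 0",
)

```text
time_s: 11.77
eef_pos: [0.6976, 0.086, 0.1412]
eef_rot: [-0.001, 0.681, 0.733, -0.001]
wrist_force: [-11.2, -0.9, 9.0]
opening: 0.093
grasp_force: 60.4
```

>>> servo_tool(
  series="0.5 0 0 0 0 0 0;0 0 0 0 0 0 0;0 0 0 0 0 0 0;0 0 0 0 0 0 0;-0.3 0 0 -0.02 0 0 0;-1 0 0 -0.05 0 0 0;-1 -0.005 0 -0.085 0 0 0;-1 -0.04 -0.01 -0.11 0 0 0;-1 -0.08 -0.02 -0.11 0 0 0;-1 -0.12 -0.03 -0.11 0 0 0;-1 -0.16 -0.04 -0.11 0 0 0;-1 -0.2 -0.05 -0.11 0 0 0",
)

```text
time_s: 12.77
eef_pos: [0.6628, -0.1186, 0.2502]
eef_rot: [0.001, 0.68, 0.733, 0.0]
wrist_force: [1.1, 0.9, -0.0]
opening: 1.0
grasp_force: 0.0
```

>>> servo_tool(
  series="-1 -0.04 -0.02 0 0 0 0;-1 -0.08 -0.03 0 0 0 0;-1 -0.12 -0.04 0 0 0 0;-1 -0.155 -0.05 0 0 0 0;-1 -0.19 -0.05 0 0 0 0;-1 -0.19 -0.05 0 0 0 0",
)

```text
time_s: 13.27
eef_pos: [0.6259, -0.3175, 0.2496]
eef_rot: [0.001, 0.683, 0.73, -0.001]
wrist_force: [-0.7, 0.3, 0.3]
opening: 0.999
grasp_force: 0.0
```

```bash
python3 - <<'E'
from h import *
t=cam('top','t7.png'); P=cloud(t); np.savez('t7.npz',P=P,im=t['img'])
cv2.imwrite('pics/crop7.png',cv2.resize(t['img'][150:310,180:460,::-1],None,fx=2.8,fy=2.8,interpolation=cv2.INTER_CUBIC)+30)
E
```

```text
(no output)
```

View pics/crop7.png

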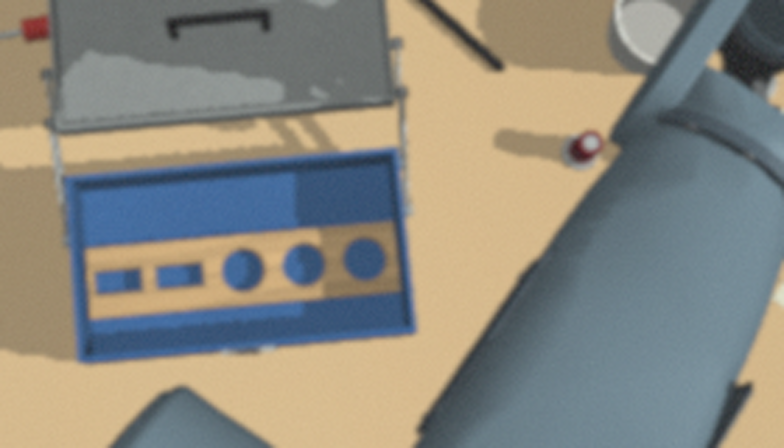

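The view shows three round bores in the crop at (243,270), (304,265) and (366,259), and two slots at (119,281) and (180,275). The tray is fully back and one hub is visible at (583,148).

```bash
python3 - <<'E'
from h import *
t=cam('top'); P=cloud(t); im=t['img']; hsv=cv2.cvtColor(im,cv2.COLOR_RGB2HSV)
v,u=np.mgrid[:420,:560]
ins=(P[...,0]>.455)&(P[...,0]<.51)&(abs(P[...,1]-.07)<.135)
print(hsv[246,267],hsv[237,300], 'z wood',np.percentile(P[ins][:,2],[5,20,50,70,90]))
wood=ins&(hsv[...,0]<35); top=np.median(P[wood][:,2]); print('top',top)
blue=((hsv[...,0]>95)&(hsv[...,0]<130)&(hsv[...,1]>80)).astype(np.uint8)
for n,(a,b) in dict(s0=(119,281),s1=(180,275),b0=(243,270),b1=(304,265),b2=(366,259)).items():
    x,y=a/2.8+180,b/2.8+150
    m=((abs(u-x)<11)&(abs(v-y)<9)).astype(np.uint8)*blue
    k,l,st,c=cv2.connectedComponentsWithStats(m); i=1+np.argmax(st[1:,4]); q=ray(t,c[i][0],c[i][1],top-.007)
    d=q[:2]-[.4945,.0705]; A=np.radians(4.2)
    print(n,st[i],c[i].round(1),q.round(4),'case xy',(np.array([[np.cos(A),np.sin(A)],[-np.sin(A),np.cos(A)]])@d).round(4))
E
```

```text
[107 178 116] [ 18 119 122] z wood [0.00366793 0.00715475 0.01821823 0.02070929 0.02326185]
top 0.020534055231596238
s0 [215 247  15   7  96] [221.9 250. ] [0.4765 0.1869 0.0135] case xy [-0.0095  0.1174]
s1 [236 245  16   7  98] [243.7 248. ] [0.4808 0.129  0.0135] case xy [-0.0094  0.0594]
b0 [260 240  13  13 140] [266.1 246. ] [0.4852 0.0694 0.0135] case xy [-0.0094 -0.0005]
b1 [282 238  13  13 142] [288.  244.1] [0.4894 0.0111 0.0135] case xy [-0.0094 -0.0588]
b2 [303 236  14  14 149] [309.8 242.2] [ 0.4936 -0.0467  0.0135] case xy [-0.0095 -0.1168]
```

```bash
cat >> h.py <<'E'
SL=dict(s0=(.4762,.1865),s1=(.4804,.1283),b0=(.4847,.0698),b1=(.4890,.0113),b2=(.4933,-.0469))
def objs():
    t=cam('top'); P=cloud(t); hsv=cv2.cvtColor(t['img'],cv2.COLOR_RGB2HSV); H,S,V=[hsv[...,i] for i in range(3)]
    area=(P[...,1]<-.1)&(P[...,1]>-.5)&(P[...,0]>.28)&(P[...,0]<.66)&(P[...,2]>.046)&(P[...,2]<.064)
    k,l,st,c=cv2.connectedComponentsWithStats(area.astype(np.uint8))
    for i in range(1,k):
        if not 25<st[i,4]<250: continue
        m=l==i; r=cv2.minAreaRect(P[m][:,:2].astype(np.float32)); print('obj px',c[i].round(),st[i,4],'med',np.median(P[m],0).round(4),'H',np.median(H[m]),'rect',np.round(r[0],4),np.round(r[1],4),round(r[2],1), 'topctr',ray(t,*c[i],.053).round(4))
E
python3 - <<'E'
from h import *
objs()
print('blkA over'); go([.380,-.246,.13],98.4)
E
```

```text
obj px [390. 201.] 67 med [ 0.5937 -0.255   0.0559] H 8.0 rect [ 0.5939 -0.2554] [0.0214 0.0209] 1.3 topctr [ 0.5942 -0.2556  0.053 ]
blkA over
shift [  81.8 -241.8  119.4] turn [ 0.   -0.04 -4.24]
```

```bash
python3 - <<'E'
from h import *
go([.594,-.2555,.046],94.2)
E
```

```text
shift [ 56.8 -29.  203.4] turn [ 0.   -0.04 -0.04]
```

>>> servo_tool(
  series="-0.2 0.025 -0.015 0.02 0 0 0;-0.2 0.05 -0.029 0.04 0 0 0;-0.2 0.057 -0.029 0.075 0 0 0;-0.2 0.057 -0.029 0.11 0 0 0;-0.2 0.057 -0.029 0.14 0 0 0;-0.2 0.057 -0.029 0.17 0 0 0;-0.2 0.057 -0.029 0.19 0 0 0;-0.2 0.057 -0.029 0.2035 0 0 0;-0.2 0.057 -0.029 0.2035 0 0 0;0.3 0.057 -0.029 0.2035 0 0 0;1 0.057 -0.029 0.2035 0 0 0;1 0.057 -0.029 0.2035 0 0 0",
)

```text
time_s: 14.42
eef_pos: [0.5956, -0.256, 0.0486]
eef_rot: [0.002, 0.68, 0.733, 0.0]
wrist_force: [0.2, 0.6, -1.6]
opening: 0.26
grasp_force: 58.7
```

>>> servo_tool(
  series="1 0 0 0 0 0 0;1 0 0 0 0 0 0;1 0 0 0 0 0 0;1 0 0 -0.01 0 0 0;1 0 0 -0.04 0 0 0;1 0 0 -0.07 0 0 0;1 0 0 -0.1 0 0 0;1 0.02 -0.01 -0.12 0 0 0;1 0.06 -0.03 -0.12 0 0 0;1 0.095 -0.045 -0.12 0 0 0;1 0.095 -0.045 -0.12 0 0 0;1 0.095 -0.045 -0.12 0 0 0",
)

```text
time_s: 15.42
eef_pos: [0.5409, -0.162, 0.1666]
eef_rot: [-0.0, 0.68, 0.733, -0.0]
wrist_force: [0.4, -0.6, -0.1]
opening: 0.269
grasp_force: 58.9
```

```bash
python3 - <<'E'
from h import *
objs()
for b in('b0','b1','b2'): print(b); go([*SL[b],.051],94.2)
E
```

```text
obj px [429. 205.] 73 med [ 0.5826 -0.357   0.056 ] H 9.0 rect [ 0.5837 -0.3575] [0.0218 0.0228] 55.4 topctr [ 0.5832 -0.3576  0.053 ]
obj px [430. 283.] 120 med [ 0.381  -0.3472  0.0544] H 20.0 rect [ 0.3802 -0.3478] [0.0179 0.0404] 31.5 topctr [ 0.3804 -0.3477  0.053 ]
obj px [393. 284.] 69 med [ 0.38   -0.2539  0.0538] H 20.0 rect [ 0.3809 -0.2512] [0.0177 0.031 ] 8.5 topctr [ 0.3801 -0.2539  0.053 ]
b0
shift [237.1 -40.  115.8] turn [0.05 0.05 0.08]
b1
shift [178.4 -40.  115.9] turn [0.05 0.05 0.08]
b2
shift [120.  -40.1 115.9] turn [0.05 0.05 0.08]
```

>>> servo_tool(
  series="1 0.035 -0.01 0 0 0 0;1 0.075 -0.02 0 0 0 0;1 0.115 -0.03 0 0 0 0;1 0.155 -0.035 0 0 0 0;1 0.19 -0.04 0 0 0 0;1 0.22 -0.04 0.01 0 0 0;1 0.237 -0.04 0.03 0 0 0;1 0.237 -0.04 0.055 0 0 0;1 0.237 -0.04 0.075 0 0 0;1 0.237 -0.04 0.09 0 0 0;1 0.237 -0.04 0.09 0 0 0;1 0.237 -0.04 0.09 0 0 0",
)

```text
time_s: 16.47
eef_pos: [0.4854, 0.0688, 0.076]
eef_rot: [-0.0, 0.681, 0.732, -0.0]
wrist_force: [0.4, 0.1, -0.8]
opening: 0.267
grasp_force: 59.0
```

```bash
python3 - <<'E'
from h import *
go([*SL['b0'],.051],94.2)
E
```

```text
shift [ 1.  -0.6 25. ] turn [-0.06 -0.   -0.04]
```

>>> servo_tool(
  series="1 0.001 -0.0006 0.006 0 0 0;1 0.001 -0.0006 0.012 0 0 0;1 0.001 -0.0006 0.018 0 0 0;1 0.001 -0.0006 0.022 0 0 0;1 0.001 -0.0006 0.022 0 0 0;1 0.001 -0.0006 0.022 0 0 0",
)

```text
time_s: 16.97
eef_pos: [0.4842, 0.0704, 0.0541]
eef_rot: [-0.0, 0.681, 0.733, -0.0]
wrist_force: [-0.2, -0.4, -1.1]
opening: 0.263
grasp_force: 58.8
```

>>> servo_tool(
  series="1 0 0 0.0015 0 0 0;1 0 0 0.0015 0 0 0;0.4 0 0 0.0015 0 0 0;0 0 0 0.0015 0 0 0;-0.2 0 0 0.0015 0 0 0;-0.2 0 0 0.0015 0 0 0;-0.2 0 0 -0.02 0 0 0;-0.2 0 0 -0.05 0 0 0;-0.2 0 0 -0.08 0 0 0;-0.2 -0.03 0.01 -0.105 0 0 0;-0.2 -0.07 0.025 -0.11 0 0 0;-0.2 -0.11 0.035 -0.11 0 0 0",
)

```text
time_s: 17.97
eef_pos: [0.5295, -0.0367, 0.1675]
eef_rot: [0.003, 0.68, 0.734, 0.002]
wrist_force: [0.7, 0.1, -0.4]
opening: 0.602
grasp_force: 0.0
```

>>> servo_tool(
  series="-0.2 -0.04 0.01 0 0 0 0;-0.2 -0.08 0.02 0 0 0 0;-0.2 -0.12 0.03 0 0 0 0;-0.2 -0.16 0.03 0 0 0 0;-0.2 -0.2 0.03 0 0 0 0;-0.2 -0.2 0.03 0 0 0 0",
)

```text
time_s: 18.47
eef_pos: [0.5717, -0.2406, 0.1643]
eef_rot: [0.002, 0.683, 0.731, -0.001]
wrist_force: [0.4, 0.5, -0.2]
opening: 0.601
grasp_force: 0.0
```

```bash
cat >> h.py <<'E'
def incase(save):
    t=cam('top'); P=cloud(t); im=t['img']
    A=np.radians(4.2); d=P[...,:2]-[.4945,.0705]; x=d@[np.cos(A),np.sin(A)]; y=d@[-np.sin(A),np.cos(A)]
    m=(abs(x)<.07)&(abs(y)<.14)&(P[...,2]>.05)&(P[...,2]<.07)
    k,l,st,c=cv2.connectedComponentsWithStats(m.astype(np.uint8))
    for i in range(1,k):
        if st[i,4]>20: print('in case',st[i,4],np.round([np.median(x[l==i]),np.median(y[l==i]),np.median(P[l==i][:,2])],4),'ctr',ray(t,*c[i],.058).round(4))
    if save: cv2.imwrite('pics/'+save,cv2.resize(im[150:310,180:460,::-1],None,fx=2.8,fy=2.8,interpolation=cv2.INTER_CUBIC)+30)
E
python3 - <<'E'
from h import *
objs(); incase('c8.png')
go([.5833,-.3573,.047],94.2)
E
```

```text
obj px [429. 206.] 52 med [ 0.5798 -0.3548  0.0556] H 74.0 rect [ 0.5806 -0.3551] [0.0229 0.0162] 52.2 topctr [ 0.5807 -0.3556  0.053 ]
obj px [430. 283.] 123 med [ 0.381  -0.3468  0.0538] H 20.0 rect [ 0.3803 -0.3479] [0.0184 0.04  ] 29.9 topctr [ 0.3804 -0.3472  0.053 ]
in case 69 [-0.0104 -0.0005  0.0608] ctr [0.4846 0.0693 0.058 ]
shift [-123.2    3.6  116.6] turn [-0.03 -0.03 -0.17]
```

The hub is fully down in its bore. I take hub B next.

>>> servo_tool(
  series="-0.2 -0.04 0.001 0 0 0 0;-0.2 -0.08 0.002 0 0 0 0;-0.2 -0.11 0.0036 0.01 0 0 0;-0.2 -0.123 0.0036 0.03 0 0 0;-0.2 -0.123 0.0036 0.06 0 0 0;-0.2 -0.123 0.0036 0.09 0 0 0;-0.2 -0.123 0.0036 0.11 0 0 0;-0.2 -0.123 0.0036 0.1165 0 0 0;-0.2 -0.123 0.0036 0.1165 0 0 0;0.3 -0.123 0.0036 0.1165 0 0 0;1 -0.123 0.0036 0.1165 0 0 0;1 -0.123 0.0036 0.1165 0 0 0",
)

```text
time_s: 19.57
eef_pos: [0.5857, -0.3562, 0.0504]
eef_rot: [0.002, 0.68, 0.733, 0.0]
wrist_force: [0.1, -0.7, -0.5]
opening: 0.262
grasp_force: 58.7
```

>>> servo_tool(
  series="1 0 0 0 0 0 0;1 0 0 0 0 0 0;1 0 0 0 0 0 0;1 0 0 -0.01 0 0 0;1 0 0 -0.04 0 0 0;1 0 0 -0.07 0 0 0;1 0 0 -0.1 0 0 0;1 0.02 -0.01 -0.12 0 0 0;1 0.06 -0.03 -0.12 0 0 0;1 0.1 -0.045 -0.12 0 0 0;1 0.14 -0.06 -0.12 0 0 0;1 0.17 -0.07 -0.12 0 0 0",
)

```text
time_s: 20.57
eef_pos: [0.5002, -0.1892, 0.1683]
eef_rot: [-0.0, 0.681, 0.732, 0.0]
wrist_force: [-0.2, 0.4, -0.5]
opening: 0.262
grasp_force: 58.8
```

```bash
python3 - <<'E'
from h import *
objs(); go([*SL['b1'],.0515],94.2)
E
```

```text
obj px [430. 283.] 119 med [ 0.381  -0.3475  0.0532] H 20.0 rect [ 0.3807 -0.3481] [0.0182 0.0411] 29.2 topctr [ 0.3801 -0.3476  0.053 ]
shift [193.5   7.  116.5] turn [-0.25 -0.34  0.14]
```

>>> servo_tool(
  series="1 0.035 0.002 0 0 0 0;1 0.075 0.004 0 0 0 0;1 0.115 0.006 0 0 0 0;1 0.15 0.007 0 0 0 0;1 0.18 0.007 0.01 0 0 0;1 0.1915 0.007 0.03 0 0 0;1 0.1915 0.007 0.055 0 0 0;1 0.1915 0.007 0.075 0 0 0;1 0.1915 0.007 0.088 0 0 0;1 0.1915 0.007 0.09 0 0 0;1 0.1915 0.007 0.09 0 0 0",
)

```text
time_s: 21.53
eef_pos: [0.4944, 0.0003, 0.0775]
eef_rot: [-0.001, 0.681, 0.733, -0.0]
wrist_force: [0.2, 0.3, -0.2]
opening: 0.258
grasp_force: 58.9
```

```bash
python3 - <<'E'
from h import *
go([*SL['b1'],.0545],94.2)
E
```

```text
shift [11.3 -4.6 23. ] turn [-0.08 -0.02  0.01]
```

>>> servo_tool(
  series="1 0.006 -0.003 0 0 0 0;1 0.0113 -0.0046 0 0 0 0;1 0.0113 -0.0046 0.003 0 0 0;1 0.0113 -0.0046 0.009 0 0 0;1 0.0113 -0.0046 0.015 0 0 0;1 0.0113 -0.0046 0.021 0 0 0;1 0.0113 -0.0046 0.023 0 0 0;1 0.0113 -0.0046 0.023 0 0 0;1 0.0113 -0.0046 0.023 0 0 0",
)

```text
time_s: 22.28
eef_pos: [0.4893, 0.0113, 0.0552]
eef_rot: [-0.0, 0.681, 0.733, -0.0]
wrist_force: [-5.0, 2.0, 13.2]
opening: 0.262
grasp_force: 60.9
```

>>> servo_tool(
  series="0.4 0 0 0 0 0 0;0 0 0 0 0 0 0;-0.2 0 0 0 0 0 0;-0.2 0 0 0 0 0 0;-0.2 0 0 -0.02 0 0 0;-0.2 0 0 -0.05 0 0 0;-0.2 0 0 -0.08 0 0 0;-0.2 -0.03 0.01 -0.105 0 0 0;-0.2 -0.065 0.0 -0.11 0 0 0;-0.2 -0.1 -0.01 -0.11 0 0 0;-0.2 -0.13 -0.03 -0.11 0 0 0;-0.2 -0.13 -0.03 -0.11 0 0 0",
)

```text
time_s: 23.28
eef_pos: [0.4673, -0.1253, 0.1647]
eef_rot: [0.0, 0.682, 0.731, -0.001]
wrist_force: [0.8, -0.2, -0.4]
opening: 0.601
grasp_force: 0.0
```

```bash
python3 - <<'E'
from h import *
objs(); incase('c9.png')
go([.380,-.246,.046],98.4)
E
```

```text
obj px [430. 283.] 119 med [ 0.381  -0.3477  0.0532] H 20.0 rect [ 0.3808 -0.3483] [0.0182 0.0408] 30.4 topctr [ 0.3805 -0.3478  0.053 ]
obj px [393. 284.] 70 med [ 0.3801 -0.2539  0.0538] H 20.0 rect [ 0.3808 -0.2512] [0.0175 0.0312] 9.3 topctr [ 0.3804 -0.2536  0.053 ]
in case 69 [-0.0093 -0.0602  0.0602] ctr [0.4899 0.0096 0.058 ]
in case 71 [-0.0104  0.0019  0.0599] ctr [0.4847 0.0718 0.058 ]
shift [-117.8  -96.9  118.5] turn [-0.01 -0.02 -4.38]
```

View pics/c9.png

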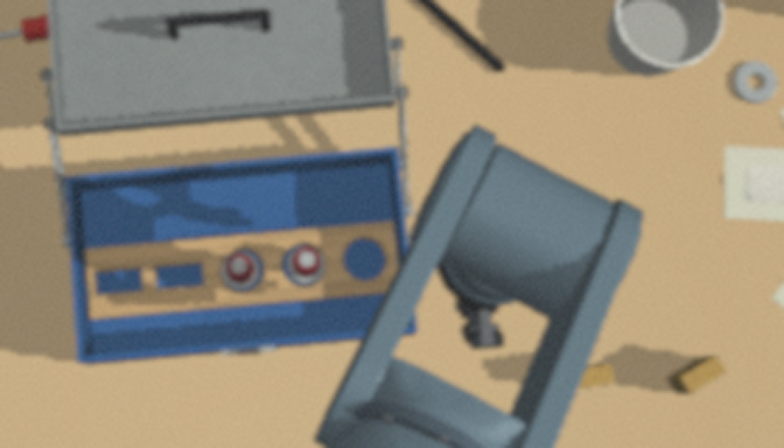

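Both hubs stand in their bores in the crop, at (241,268) and (304,262). The blocks at (597,375) and (698,373) are still on the bench. I take block A.

>>> servo_tool(
  series="-0.2 -0.03 -0.024 0 0 0 -2;-0.2 -0.06 -0.048 0 0 0 -4.4;-0.2 -0.09 -0.073 0 0 0 -4.4;-0.2 -0.117 -0.097 0.015 0 0 -4.4;-0.2 -0.117 -0.097 0.04 0 0 -4.4;-0.2 -0.117 -0.097 0.07 0 0 -4.4;-0.2 -0.117 -0.097 0.1 0 0 -4.4;-0.2 -0.117 -0.097 0.1185 0 0 -4.4;-0.2 -0.117 -0.097 0.1185 0 0 -4.4;0.3 -0.117 -0.097 0.1185 0 0 -4.4;1 -0.117 -0.097 0.1185 0 0 -4.4;1 -0.117 -0.097 0.1185 0 0 -4.4",
)

```text
time_s: 24.38
eef_pos: [0.3822, -0.245, 0.0478]
eef_rot: [0.002, 0.652, 0.759, -0.0]
wrist_force: [1.7, -0.1, 0.6]
opening: 0.203
grasp_force: 58.5
```

>>> servo_tool(
  series="1 0 0 0 0 0 0;1 0 0 0 0 0 0;1 0 0 0 0 0 0;1 0 0 -0.01 0 0 0;1 0 0 -0.04 0 0 0;1 0 0 -0.07 0 0 0;1 0 0 -0.1 0 0 0;1 0 0 -0.12 0 0 0;1 0.03 0.01 -0.12 0 0 0;1 0.06 0.02 -0.12 0 0 0;1 0.06 0.02 -0.12 0 0 0;1 0.06 0.02 -0.12 0 0 0",
)

```text
time_s: 25.38
eef_pos: [0.3916, -0.1808, 0.1668]
eef_rot: [0.0, 0.651, 0.759, -0.0]
wrist_force: [-0.2, 0.6, -0.9]
opening: 0.2
grasp_force: 58.8
```

```bash
python3 - <<'E'
from h import *
go([*SL['s0'],.078],94.2)
E
```

```text
shift [350.1 139.6  88.7] turn [0.02 0.03 4.57]
```

>>> servo_tool(
  series="1 0.035 0.014 0 0 0 1;1 0.07 0.028 0 0 0 2;1 0.105 0.042 0 0 0 3;1 0.14 0.056 0 0 0 4;1 0.175 0.07 0 0 0 4.5;1 0.21 0.084 0 0 0 4.5;1 0.245 0.098 0 0 0 4.5;1 0.28 0.112 0 0 0 4.5;1 0.31 0.124 0 0 0 4.5;1 0.335 0.135 0 0 0 4.5;1 0.35 0.1395 0 0 0 4.5;1 0.35 0.1395 0 0 0 4.5",
)

```text
time_s: 26.38
eef_pos: [0.478, 0.1869, 0.1665]
eef_rot: [0.0, 0.68, 0.733, 0.0]
wrist_force: [-1.2, -0.9, -0.9]
opening: 0.198
grasp_force: 58.9
```

>>> servo_tool(
  series="1 0 0 0 0 0 0;1 0 0 0.02 0 0 0;1 0 0 0.045 0 0 0;1 0 0 0.07 0 0 0;1 0 0 0.085 0 0 0;1 0 0 0.085 0 0 0;1 0 0 0.085 0 0 0",
)

```text
time_s: 26.97
eef_pos: [0.4767, 0.1835, 0.0808]
eef_rot: [-0.001, 0.682, 0.731, -0.001]
wrist_force: [-0.7, -0.2, -1.2]
opening: 0.2
grasp_force: 58.9
```

```bash
python3 - <<'E'
from h import *
go([SL['s0'][0],SL['s0'][1]+.0005,.053],94.2)
E
```

```text
shift [ 3.5 -0.2 27.8] turn [-0.12  0.03 -0.18]
```

>>> servo_tool(
  series="1 0.0035 -0.0002 0 0 0 -0.2;1 0.0035 -0.0002 0.004 0 0 -0.2;1 0.0035 -0.0002 0.01 0 0 -0.2;1 0.0035 -0.0002 0.016 0 0 -0.2;1 0.0035 -0.0002 0.022 0 0 -0.2;1 0.0035 -0.0002 0.0265 0 0 -0.2;1 0.0035 -0.0002 0.0265 0 0 -0.2;1 0.0035 -0.0002 0.0265 0 0 -0.2",
)

```text
time_s: 27.63
eef_pos: [0.4762, 0.1884, 0.0541]
eef_rot: [-0.0, 0.68, 0.733, -0.0]
wrist_force: [-0.5, -0.1, -1.2]
opening: 0.199
grasp_force: 59.5
```

>>> servo_tool(
  series="1 0 0 0.0015 0 0 0;0.5 0 0 0.0015 0 0 0;0 0 0 0.0015 0 0 0;-0.1 0 0 0.0015 0 0 0;-0.1 0 0 0.0015 0 0 0;-0.1 0 0 -0.02 0 0 0;-0.1 0 0 -0.05 0 0 0;-0.1 0 0 -0.08 0 0 0;-0.1 -0.03 -0.01 -0.105 0 0 0;-0.1 -0.065 -0.02 -0.11 0 0 0;-0.1 -0.1 -0.03 -0.11 0 0 0;-0.1 -0.14 -0.04 -0.11 0 0 0",
)

```text
time_s: 28.63
eef_pos: [0.4474, 0.0451, 0.1659]
eef_rot: [0.001, 0.679, 0.734, 0.001]
wrist_force: [0.3, 0.2, -0.6]
opening: 0.551
grasp_force: 0.0
```

>>> servo_tool(
  series="-0.1 -0.04 -0.01 0 0 0 0;-0.1 -0.08 -0.02 0 0 0 -5;-0.1 -0.12 -0.03 0 0 0 -10;-0.1 -0.16 -0.04 0 0 0 -15;-0.1 -0.2 -0.05 0 0 0 -20;-0.1 -0.235 -0.06 0 0 0 -25.5;-0.1 -0.26 -0.06 0 0 0 -25.5;-0.1 -0.26 -0.06 0 0 0 -25.5",
)

```text
time_s: 29.3
eef_pos: [0.4072, -0.2229, 0.1656]
eef_rot: [0.002, 0.503, 0.864, -0.001]
wrist_force: [0.1, -0.1, 0.5]
opening: 0.549
grasp_force: 0.0
```

```bash
python3 - <<'E'
from h import *
objs(); incase('c10.png')
go([.3806,-.348,.047],119.7)
E
```

```text
in case 70 [-0.0093 -0.0602  0.0611] ctr [0.4898 0.0097 0.058 ]
in case 69 [-0.0098  0.0019  0.0609] ctr [0.485  0.0718 0.058 ]
in case 111 [-0.0088  0.1168  0.0585] ctr [0.4772 0.1865 0.058 ]
shift [-99.5 -86.8 117.7] turn [ 0.01 -0.02 -0.04]
```

>>> servo_tool(
  series="-0.1 -0.027 -0.023 0 0 0 0;-0.1 -0.054 -0.046 0 0 0 0;-0.1 -0.08 -0.07 0.005 0 0 0;-0.1 -0.0995 -0.087 0.02 0 0 0;-0.1 -0.0995 -0.087 0.05 0 0 0;-0.1 -0.0995 -0.087 0.08 0 0 0;-0.1 -0.0995 -0.087 0.105 0 0 0;-0.1 -0.0995 -0.087 0.1175 0 0 0;-0.1 -0.0995 -0.087 0.1175 0 0 0;0.3 -0.0995 -0.087 0.1175 0 0 0;1 -0.0995 -0.087 0.1175 0 0 0;1 -0.0995 -0.087 0.1175 0 0 0",
)

```text
time_s: 30.4
eef_pos: [0.3821, -0.348, 0.0488]
eef_rot: [0.001, 0.501, 0.865, -0.001]
wrist_force: [0.2, 0.4, -0.7]
opening: 0.198
grasp_force: 58.5
```

>>> servo_tool(
  series="1 0 0 0 0 0 0;1 0 0 0 0 0 0;1 0 0 0 0 0 0;1 0 0 -0.01 0 0 0;1 0 0 -0.04 0 0 0;1 0 0 -0.07 0 0 0;1 0 0 -0.1 0 0 0;1 0 0 -0.12 0 0 5;1 0.03 0.01 -0.12 0 0 10;1 0.06 0.02 -0.12 0 0 16;1 0.1 0.03 -0.12 0 0 21;1 0.13 0.04 -0.12 0 0 25.5",
)

```text
time_s: 31.4
eef_pos: [0.3497, -0.2126, 0.1673]
eef_rot: [-0.001, 0.682, 0.731, 0.0]
wrist_force: [0.8, 0.4, -1.8]
opening: 0.2
grasp_force: 58.7
```

```bash
python3 - <<'E'
from h import *
go([*SL['s1'],.078],94.2)
E
```

```text
shift [330.9 154.3  89.4] turn [-0.04 -0.05 -0.18]
```

>>> servo_tool(
  series="1 0.033 0.015 0 0 0 0;1 0.066 0.031 0 0 0 0;1 0.1 0.047 0 0 0 0;1 0.135 0.063 0 0 0 0;1 0.17 0.079 0 0 0 0;1 0.205 0.095 0 0 0 0;1 0.24 0.111 0 0 0 0;1 0.275 0.127 0 0 0 0;1 0.305 0.142 0 0 0 0;1 0.325 0.154 0 0 0 0;1 0.328 0.154 0 0 0 0;1 0.328 0.154 0 0 0 0",
)

```text
time_s: 32.4
eef_pos: [0.4799, 0.1249, 0.1675]
eef_rot: [0.0, 0.679, 0.734, -0.0]
wrist_force: [-0.2, -0.2, -1.7]
opening: 0.198
grasp_force: 59.0
```

>>> servo_tool(
  series="1 0 0 0 0 0 0;1 0 0 0.02 0 0 0;1 0 0 0.045 0 0 0;1 0 0 0.07 0 0 0;1 0 0 0.085 0 0 0;1 0 0 0.085 0 0 0;1 0 0 0.085 0 0 0",
)

```text
time_s: 32.98
eef_pos: [0.4792, 0.1226, 0.0819]
eef_rot: [-0.001, 0.681, 0.733, -0.001]
wrist_force: [-0.2, 0.6, -1.6]
opening: 0.199
grasp_force: 59.0
```

```bash
python3 - <<'E'
from h import *
go([*SL['s1'],.055],94.2)
E
```

```text
shift [ 5.6  1.7 26.9] turn [-0.12  0.01  0.01]
```

>>> servo_tool(
  series="1 0.0056 0.0017 0 0 0 0;1 0.0056 0.0017 0.002 0 0 0;1 0.0056 0.0017 0.008 0 0 0;1 0.0056 0.0017 0.014 0 0 0;1 0.0056 0.0017 0.02 0 0 0;1 0.0056 0.0017 0.026 0 0 0;1 0.0056 0.0017 0.0275 0 0 0;1 0.0056 0.0017 0.0275 0 0 0;1 0.0056 0.0017 0.0275 0 0 0",
)

```text
time_s: 33.73
eef_pos: [0.4811, 0.1295, 0.0543]
eef_rot: [-0.0, 0.68, 0.733, -0.0]
wrist_force: [0.1, -0.3, -0.7]
opening: 0.195
grasp_force: 60.4
```

Block B is in its slot. I release it and rise towards the tray handle, staying clear to one side for a look.

>>> servo_tool(
  series="1 0 0 0.0005 0 0 0;0.5 0 0 0.0005 0 0 0;0 0 0 0.0005 0 0 0;-0.1 0 0 0.0005 0 0 0;-0.1 0 0 0.0005 0 0 0;-0.1 0 0 -0.02 0 0 0;-0.1 0 0 -0.05 0 0 0;-0.1 0 0 -0.08 0 0 0;-0.1 -0.03 0.01 -0.105 0 0 0;-0.1 -0.065 0.02 -0.14 0 0 0;-0.1 -0.1 0.03 -0.17 0 0 0;-0.1 -0.14 0.03 -0.19 0 0 0",
)

```text
time_s: 34.73
eef_pos: [0.5212, 0.0058, 0.2393]
eef_rot: [0.002, 0.679, 0.734, 0.001]
wrist_force: [0.4, -1.0, 0.7]
opening: 0.548
grasp_force: 0.0
```

>>> servo_tool(
  series="-0.1 -0.04 0.01 0 0 0 0;-0.1 -0.08 0.02 0 0 0 0;-0.1 -0.12 0.03 0 0 0 0;-0.1 -0.16 0.04 0 0 0 0;-0.1 -0.2 0.05 0 0 0 0;-0.1 -0.235 0.06 0 0 0 0;-0.1 -0.26 0.06 0 0 0 0;-0.1 -0.26 0.06 0 0 0 0",
)

```text
time_s: 35.4
eef_pos: [0.5991, -0.2537, 0.2359]
eef_rot: [0.001, 0.682, 0.732, -0.001]
wrist_force: [-0.5, 0.6, -0.5]
opening: 0.549
grasp_force: 0.0
```

```bash
python3 - <<'E'
from h import *
incase(None)
t=cam('top'); s=cam('side')
cv2.imwrite('pics/c11.png',np.hstack([cv2.resize(t['img'][110:310,100:350,::-1],(400,320))+30,cv2.resize(s['img'][60:260,150:400,::-1],(400,320))]))
P=cloud(t); v,u=np.mgrid[:420,:560]
m=(P[...,0]>.66)&(P[...,0]<.74)&(abs(P[...,1]-.085)<.06)&(P[...,2]>.122); q=P[m]; print(m.sum(),q.mean(0),cv2.minAreaRect(q[:,:2].astype(np.float32)))
go([.6978,.0857,.22],94.2)
E
```

```text
in case 71 [-0.0096 -0.0603  0.0609] ctr [0.4896 0.0096 0.058 ]
in case 67 [-0.01    0.0017  0.0608] ctr [0.4849 0.0719 0.058 ]
in case 111 [-0.0094  0.0602  0.0586] ctr [0.4811 0.1297 0.058 ]
in case 112 [-0.009   0.1171  0.0584] ctr [0.4771 0.1866 0.058 ]
160 [0.69674057 0.08555703 0.14000488] ((0.6975818276405334, 0.08530236780643463), (0.011016890406608582, 0.09274666011333466), 4.403493881225586)
shift [325.3 123.6  16.1] turn [-0.03 -0.06  0.08]
```

View pics/c11.png

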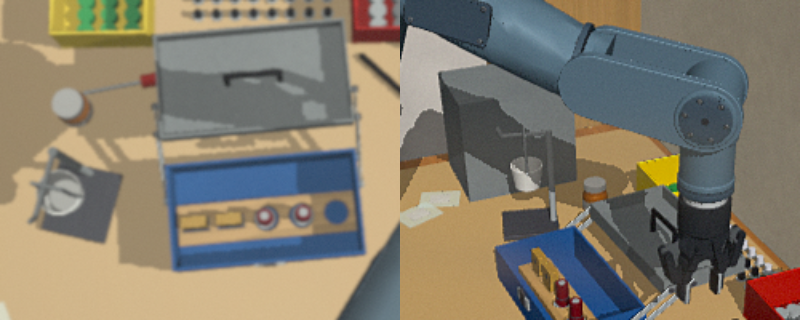

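All four parts stand in the insert in the top half: blocks at (195,220) and (230,217), hubs at (266,217) and (302,212). The pail hangs at (525,175) in the side half. I go back to the tray handle.

>>> servo_tool(
  series="-0.4 0.035 0.013 0 0 0 0;-0.4 0.07 0.026 0 0 0 0;-0.4 0.105 0.04 0 0 0 0;-0.4 0.14 0.053 0 0 0 0;-0.4 0.175 0.066 0 0 0 0;-0.4 0.21 0.08 0 0 0 0;-0.4 0.245 0.093 0 0 0 0;-0.4 0.28 0.107 0 0 0 0;-0.4 0.305 0.116 0 0 0 0;-0.4 0.32 0.122 0 0 0 0;-0.4 0.32 0.122 0 0 0 0;-0.4 0.32 0.122 0 0 0 0",
)

```text
time_s: 36.55
eef_pos: [0.6962, 0.0813, 0.2362]
eef_rot: [0.0, 0.679, 0.734, -0.0]
wrist_force: [-0.8, 0.2, -1.0]
opening: 0.702
grasp_force: 0.0
```

```bash
python3 - <<'E'
from h import *
go([.6977,.0857,.141],94.2)
E
```

```text
shift [ 4.3  1.9 95.2] turn [-0.03  0.03  0.27]
```

>>> servo_tool(
  series="-0.4 0.0043 0.0019 0.03 0 0 0;-0.4 0.0043 0.0019 0.06 0 0 0;-0.4 0.0043 0.0019 0.085 0 0 0;-0.4 0.0043 0.0019 0.095 0 0 0;-0.4 0.0043 0.0019 0.095 0 0 0;0.2 0.0043 0.0019 0.095 0 0 0;1 0.0043 0.0019 0.095 0 0 0;1 0.0043 0.0019 0.095 0 0 0;1 0.0043 0.0019 0.095 0 0 0;1 0.0043 0.0019 0.095 0 0 0;1 0.0043 0.0019 0.095 0 0 0;1 0.0043 0.0019 0.095 0 0 0",
)

```text
time_s: 37.55
eef_pos: [0.6977, 0.0841, 0.1436]
eef_rot: [-0.0, 0.68, 0.733, -0.001]
wrist_force: [-7.4, -2.0, 7.7]
opening: 0.094
grasp_force: 58.7
```

>>> servo_tool(
  series="1 0 -0.003 -0.005 0 0 0;1 0 -0.007 -0.011 0 0 0;1 0 -0.015 -0.02 0 0 0;1 0 -0.024 -0.029 0 0 0;1 0 -0.034 -0.037 0 0 0;1 0 -0.045 -0.043 0 0 0;1 0 -0.056 -0.049 0 0 0;1 0 -0.068 -0.053 0 0 0;1 0 -0.08 -0.056 0 0 0;1 0 -0.092 -0.057 0 0 0;1 0 -0.105 -0.057 0 0 0;1 0 -0.105 -0.057 0 0 0",
)

```text
time_s: 38.55
eef_pos: [0.5934, 0.0764, 0.2009]
eef_rot: [0.002, 0.68, 0.733, 0.001]
wrist_force: [-4.2, -0.5, 6.7]
opening: 0.092
grasp_force: 60.1
```

>>> servo_tool(
  series="1 0 -0.012 0.001 0 0 0;1 0 -0.025 0.004 0 0 0;1 0 -0.037 0.007 0 0 0;1 0 -0.048 0.013 0 0 0;1 0 -0.059 0.019 0 0 0;1 0 -0.069 0.027 0 0 0;1 0 -0.078 0.035 0 0 0;1 0 -0.086 0.045 0 0 0;1 0 -0.093 0.055 0 0 0;1 0 -0.097 0.062 0 0 0;1 0 -0.099 0.067 0 0 0;1 0 -0.099 0.067 0 0 0",
)

```text
time_s: 39.55
eef_pos: [0.4945, 0.069, 0.1342]
eef_rot: [-0.0, 0.68, 0.733, -0.001]
wrist_force: [-14.1, -2.2, 21.4]
opening: 0.089
grasp_force: 61.9
```

```bash
python3 - <<'E'
from h import *
go([.4945,.0705,.1315],94.2)
E
```

```text
shift [1.5 0.1 2.7] turn [-0.05  0.04  0.15]
```

>>> servo_tool(
  series="0.5 0 0 0 0 0 0;0 0 0 0 0 0 0;-0.2 0 0 0 0 0 0;-0.2 0 0 0 0 0 0;-0.2 0 0 -0.02 0 0 0;-0.2 0 0 -0.05 0 0 0;-0.2 0 0 -0.085 0 0 0;-0.2 -0.04 0 -0.11 0 0 0;-0.2 -0.08 0 -0.12 0 0 0;-0.2 -0.12 0 -0.12 0 0 0;-0.2 -0.16 0 -0.12 0 0 0;-0.2 -0.2 0 -0.12 0 0 0",
)

```text
time_s: 40.55
eef_pos: [0.5101, -0.1322, 0.2519]
eef_rot: [0.001, 0.68, 0.733, 0.0]
wrist_force: [0.9, 0.6, 0.2]
opening: 0.599
grasp_force: 0.0
```

>>> servo_tool(
  series="-0.2 -0.04 0 0 0 0 0;-0.2 -0.08 0 0 0 0 0;-0.2 -0.12 0 0 0 0 0;-0.2 -0.15 0 0 0 0 0;-0.2 -0.15 0 0 0 0 0;-0.2 -0.15 0 0 0 0 0",
)

```text
time_s: 41.05
eef_pos: [0.5208, -0.2814, 0.2506]
eef_rot: [-0.001, 0.681, 0.732, 0.0]
wrist_force: [-0.4, 0.6, 0.6]
opening: 0.598
grasp_force: 0.0
```

```bash
python3 - <<'E'
from h import *
t=cam('top'); s=cam('side')
cv2.imwrite('pics/c12.png',np.hstack([cv2.resize(t['img'][110:310,100:350,::-1],(400,320))+30,cv2.resize(s['img'][60:260,150:400,::-1],(400,320))]))
P=cloud(t); v,u=np.mgrid[:420,:560]
m=(P[...,0]>.45)&(P[...,0]<.54)&(abs(P[...,1]-.07)<.06)&(P[...,2]>.115)&(P[...,2]<.16); q=P[m]; print(m.sum(),q.mean(0),cv2.minAreaRect(q[:,:2].astype(np.float32)))
b=(P[...,0]>.45)&(P[...,0]<.6)&(P[...,1]>.33)&(P[...,2]>.2); print(b.sum(),P[b].mean(0))
E
```

```text
158 [0.49434006 0.07035507 0.13154991] ((0.49469950795173645, 0.07104519009590149), (0.010134379379451275, 0.09306430071592331), 4.400956630706787)
4532 [0.52481372 0.5728475  0.23832658]
```

View pics/c12.png

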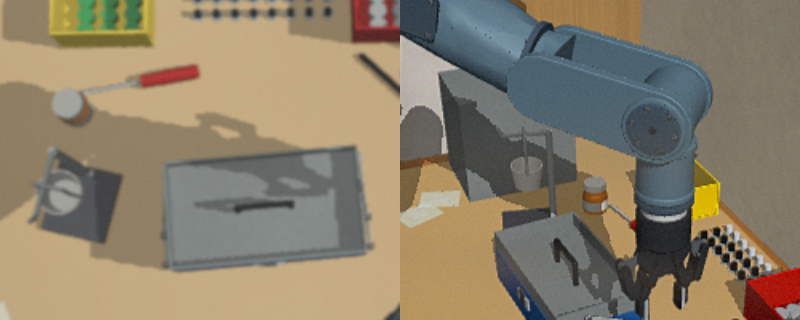

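The tray is shut, with the handle back within 1 mm of where it started. The pail hangs at (62,190) in the top half, and the gripper touches nothing.

```bash
python3 -c "
from bench import ctrl
print(ctrl.hand_in())"
```

```text
the job is handed in; nothing more can be done
None
```

I handed the job in with the pail on the hook, both hubs and both blocks (all that were on the bench) down in the insert and the tray shut; the hand-in returned no verdict.

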